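# Click a stick battery into the left charging dock with its push-push carriage

### The job

Stand the stick battery upright in the slot of the left-hand charging dock (left as the robot sees it) and let go of it: it must stand high on the dock's spring carriage, and if that carriage had been left clicked down, push the battery to click it up first. Then push the battery down until it clicks and, after you let go, stays locked low in the dock. Push gently into the end stop, and leave the things around undisturbed.

Things in the scene. Friction and masses are not known exactly. Their poses are not given: they have to be found in the camera images.
- battery: Loose black stick battery of a cordless screwdriver, an upright block 24 (x) x 34 (y) x 90 (z) mm, about 0.15 kg, standing on the worktop. Origin at the centre of its underside, z up through it, flat top at 90 mm. Grey ribs near its top, brass contacts near its foot. Either way round in the slot will do (half a turn about z); grip it by its top 25 mm or so, across the 24 mm.
- dock_a: Fixed grey charging dock, a box 78 (x) x 110 (y) mm, top face 68 mm high; dock_a and dock_b look alike and either may be the left one (world y above 0). Origin on the worktop under its centre. 18 mm from the centre towards its -y an upright slot 27 (x) x 37 (y) mm with a black funnel collar (rim 74 mm high): the battery, its x along the dock's x, has 1.5 mm play on each side.
- dock_b: Fixed grey charging dock, a box 78 (x) x 110 (y) mm, top face 68 mm high; dock_a and dock_b look alike and either may be the left one (world y above 0). Origin on the worktop under its centre. Made just like dock_a. Deep in each slot, out of sight, is a spring carriage with a push-push catch; at the start it is either raised or locked, unknown which.
- mouth_a (a point): Centre of dock_a's slot, 70 mm above the worktop, in the dock's axes (z up). Battery on the raised carriage: underside about 30 mm below this point; locked: about 46 mm; end stop about 54 mm. In each dock these three depths shift together by up to 7 mm either way, which cannot be seen; but the end stop is always about 24 mm below raised and 7.5 mm below locked.
- mouth_b (a point): The same for dock_b. The catch switches (raised to locked, or locked to raised) only when pushed to within 1 mm of the end stop and then let rise (half a second). Pushing the battery takes 3 N at the top to 6 N low down, plus 1 N at 20 mm/s; at the stop force climbs steeply: pushing at 20 mm/s or less to 11 to 12 N, then backing off, is one click. Over 36 N on a dock is slamming.
- pill_0: Bystander: small round bottle with a black cap, diameter 46, 76 mm high, loose. Origin at the centre of its underside. Leave it where it is.
- tape_measure: Bystander: tape measure lying on its side, 66 x 73 x 35 mm, loose. Origin at the centre of its underside. Leave it where it is.
- card_pack: Bystander: small white card box, 61 x 51 x 62 mm, loose. Origin at the centre of its underside. Leave it where it is.
Mind the look-alikes: they are no part of the job. Of the things like the battery, leave any that is orange or pink; of the rest the smaller one is meant.

How it is judged:
By the outcome, as a careful person would: the job done as asked, in the order asked, and still so for the second after the job is handed in, with the robot touching nothing.
It also fails if it takes over 48 s, if anything falls off the work surface, if the arm or the gripper's body presses on something with over 40 N, if the wrist force passes 120 N, or if a joint passes its speed limit or range.

### The arm

A 7-joint arm with a two-finger parallel gripper is mounted at the origin on a cart in front of the work surface, level with it; the furniture and walls round the work are solid. World frame = base frame: x ahead of the robot, y to its left, z up, the work surface at z = 0. Lengths are in m, angles in rad, forces in N, time in s.
With the tool pointing down it reaches from about 0.4 to 0.9 m from the base axis. Payload 5.6 kg.
Tool frame: the origin (TCP) lies midway between the tips of the shut fingers; the grasp point (between the pads) lies 19 mm behind it; z points along the fingers, y is the line along which they close (so a half turn about z gives the same grasp; the last joint's range is limited). The gripper opens to 92 mm and grips with 3 to 60 N. Pads are 20 mm wide; open, the fingers measure 128 mm over their backs; the gripper's body (75 mm by 189 mm) begins 69 mm behind the grasp point.
Start: joints at [-1.232, 0.468, -0.012, 1.603, 0.006, 1.071, -0.056], TCP at [0.242, 0.603, 0.215] pointing down, gripper open.
Joint ranges: [-2.53, 2.53], [-0.31, 2.02], [-1.57, 1.55], [0.28, 2.44], [-1.29, 4.43], [0.15, 1.84], [-2.92, 2.92]. Speed limits (rad/s): [2.57, 2.57, 3.14, 3.14, 3.14, 3.14, 3.14].

### API

Orientations are given as a 3x3 rotation matrix whose columns are the frame's x, y, z axes.
In Python, from station import env, effector, solver, viewer, workorder, search_frame, tip_of gives the robot as it stands. Calls block until the motion is done:
- env.reach(position, orientation): joint-space move of the TCP to a pose.
- env.movel(position, frame=None, rate=0.15): straight line of the TCP; frame=None keeps the orientation; rate is the mean speed in m/s.
- env.goto_joints(angles): joint-space move.
- effector.release() and effector.grasp(squeeze=None): open the fingers fully, or close them until they stop; squeeze is the grip in N (None keeps the last).
- env.pause(seconds).
- solver.inverse_kinematics(position, orientation): joint angles nearest the present ones, or None.
- env.sense(): the state.
- viewer.read_camera(name): name is "side" or "top" or "wrist"; returns (picture, depth): 384x512x3 uint8, red, green, blue; 384x512 float32, m along the optical axis (not along the pixel's ray), 0 where there is no reading.
- viewer.camera_info(name): a dict with "intrinsics" (3x3 intrinsics, pixels), "eye" and "rotation" of the camera in the world; the wrist camera has in their place "T_tool_cam" (4x4, takes a point from camera to tool coordinates, whose origin is the TCP and whose axes are the flange's). Camera axes: x right, y up, looking along -z (the intrinsics and any distortion apply to the point x, -y, -z); pixel columns grow to the right and rows downward; lengths in m; the calibration is good to about 2 mm. A picture is of the moment at which its call begins: read the wrist's pose just before it. camera_info takes no time and is no camera call.
A pose or a line that the arm cannot do raises env.PlanningError and nothing moves.
- workorder.finish_job(): hands the job in; it is judged then, once.
Trained networks look in the newest picture that a camera, given by its name, has taken for a name from the list of things; names that differ only in an ending like _2 or _b are one class to them, and where a whole thing is asked for, a point or a joint stands for the part that bears it (a point fixed in the world has none). Each returns a list of dicts, best first, with "score" (0 to 1); they miss things now and then, are a little off and sometimes report something else, mostly with a low value. They report only what shows in the picture. A call takes as long as a camera call. They do not tell look-alikes from the thing itself.
- search_frame(camera, name): "at" ([x, y, z] in m, in world coordinates, good to about 4 mm: the middle of the surface that is visible of it).
- tip_of(camera, name): "at" ([x, y, z] in m, in world coordinates, good to about 4 mm: a listed point, or the origin of a listed thing).
The state is a dict: "t": time; "joint_positions": joint angles; "joint_velocities": joint speeds; "tau": joint torques, N m; "ee_pos": TCP position; "tcp_rot": TCP orientation; "wrist_force": force on the tool from outside, world axes, zero at the start; "moment": the same for the moment, N m; "gripper_width": finger opening in m; "grasp_force": force on a finger pad.
Only numpy, scipy, OpenCV 4.12 (cv2) and the standard library are available. Lean on these libraries where they do the work, as an engineer would, in place of code of your own. Each camera call takes 0.05 s, during which the arm holds its last target. There are 200 camera calls.

## Working session

There is one attempt and no reset: what is moved stays moved. The work goes in short steps, each a Python script; the robot and the scene stay as the last script left them, time stands still between calls to the robot, and variables do not carry over. Pictures are saved under pics/ and viewed, at most 10 in all, crops included, and the job is handed in when it is done.

```bash
ls; mkdir -p pics
python3 - <<'E'
from station import *
import numpy as np,cv2
ims=[]
for c in ["top","side"]:
    p,d=viewer.read_camera(c); ims.append(p)
    print(c,viewer.camera_info(c))
    for n in ["battery","dock_a","mouth_a","pill_0","tape_measure","card_pack"]:
        f=tip_of if n!="battery" and n!="pill_0" else tip_of
        print(n,[(np.round(r["at"],3).tolist(),round(r["score"],2)) for r in tip_of(c,n)])
        if n=="battery": print(' s',[(np.round(r["at"],3).tolist(),round(r["score"],2)) for r in search_frame(c,n)])
    np.save(f"pics/{c}_d.npy",d)
    cv2.imwrite(f"pics/{c}.png",cv2.resize(p[...,::-1],(768,576)))
    cv2.imwrite(f"pics/{c}_raw.png",p[...,::-1])
print(env.sense())
E
```

```text
pics
top {'intrinsics': array([[368.20620522,   0.        , 260.25750103],
       [  0.        , 368.20620522, 192.85302561],
       [  0.        ,   0.        ,   1.        ]]), 'eye': array([ 0.3932434 , -0.09813238,  0.91552475]), 'rotation': array([[-0.01731982,  0.99061817, -0.1355569 ],
       [-0.99982599, -0.01621986,  0.00921471],
       [ 0.00692954,  0.13569291,  0.99072671]])}
battery [([0.45, 0.049, 0.001], 0.82), ([0.465, -0.048, -0.002], 0.8), ([0.432, 0.164, 0.001], 0.72), ([0.568, -0.04, -0.001], 0.6)]
 s [([0.432, 0.151, 0.129], 0.68), ([0.566, -0.044, 0.088], 0.66), ([0.46, -0.054, 0.117], 0.66), ([0.448, 0.047, 0.09], 0.54)]
dock_a [([0.5, -0.205, 0.002], 0.77), ([0.562, 0.125, 0.001], 0.57)]
mouth_a [([0.507, -0.224, 0.067], 0.88), ([0.565, 0.102, 0.071], 0.61)]
pill_0 [([0.65, -0.203, -0.0], 0.8)]
tape_measure [([0.393, -0.354, -0.004], 0.75)]
card_pack [([0.575, -0.349, -0.001], 0.94)]
side {'intrinsics': array([[359.49343284,   0.        , 254.57862239],
       [  0.        , 359.49343284, 192.59299955],
       [  0.        ,   0.        ,   1.        ]]), 'ey
[... 900 characters left out ...]
2524]), 'joint_velocities': array([ 0.0007464 ,  0.00061018, -0.00081958, -0.00161641, -0.0008922 ,
       -0.00038307,  0.00099277]), 'tau': array([ 8.20666764e-05, -5.20352411e+01, -1.23497433e-02, -2.44040519e+01,
       -5.66865772e-02,  1.11531751e-02,  1.85948025e-06]), 'ee_pos': array([0.2422145 , 0.60321136, 0.21463666]), 'tcp_rot': array([[-9.27967754e-01,  3.72660495e-01,  5.67890851e-05],
       [ 3.72660499e-01,  9.27967749e-01,  9.50631576e-05],
       [-1.72721561e-05,  1.09378594e-04, -9.99999994e-01]]), 'wrist_force': array([0.05535037, 0.07085259, 0.21193051]), 'moment': array([-0.06889345,  0.01394094, -0.00296194]), 'grasp_force': 0.0, 'gripper_width': 0.09211533930250822}
```

View pictures.

View pics/top.png

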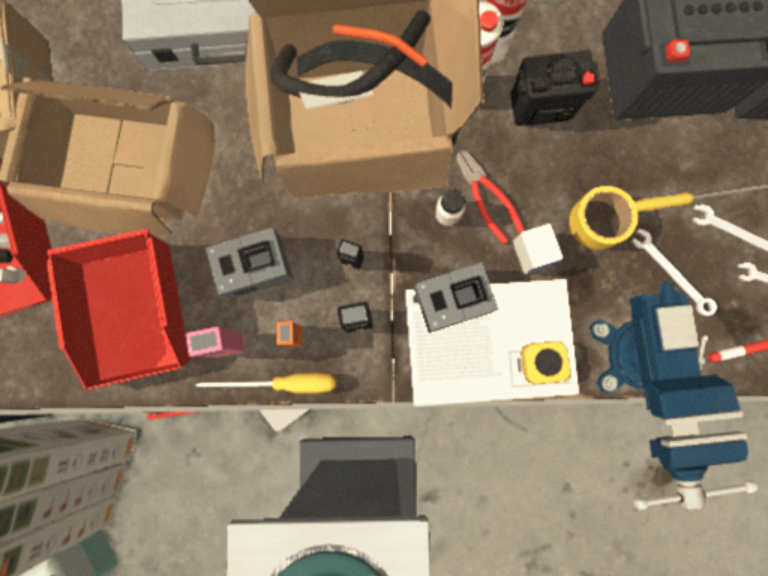

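View pics/side.png

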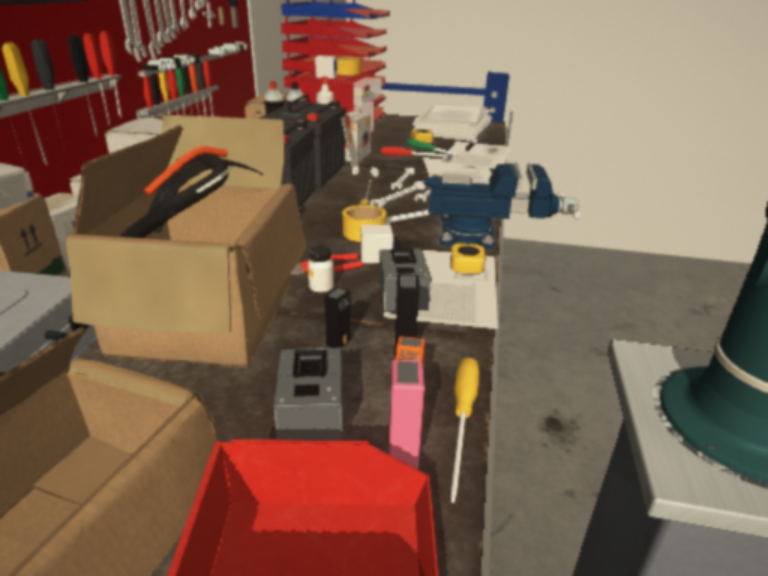

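```bash
cat > h.py <<'E'
from station import *
import numpy as np,cv2
def cloud(d,K,eye,R):
    v,u=np.mgrid[:d.shape[0],:d.shape[1]]
    c=np.stack([(u-K[0,2])/K[0,0]*d,-(v-K[1,2])/K[1,1]*d,-d],-1)
    P=c@R.T+eye; P[d<=0]=np.nan
    return P
def rect(P,lo,hi,xy,r):
    m=(P[...,2]>lo)&(P[...,2]<hi)&(np.hypot(P[...,0]-xy[0],P[...,1]-xy[1])<r)
    Q=P[m][:,:2].astype(np.float32)
    return cv2.minAreaRect(Q*1000),len(Q),np.median(P[m],0)
def down(yaw):  # tool y along (cos yaw, sin yaw), z down
    y=np.array([np.cos(yaw),np.sin(yaw),0]);z=np.array([0,0,-1.]);x=np.cross(y,z)
    return np.stack([x,y,z],1)
def wrist():
    s=env.sense();p,d=viewer.read_camera("wrist");i=viewer.camera_info("wrist")
    T=np.eye(4);T[:3,:3]=s["tcp_rot"];T[:3,3]=s["ee_pos"];T=T@i["T_tool_cam"]
    return p,d,cloud(d,i["intrinsics"],T[:3,3],T[:3,:3])
E
python3 - <<'E'
from h import *
i=viewer.camera_info("top");P=cloud(np.load("pics/top_d.npy"),i["intrinsics"],i["eye"],i["rotation"])
print(rect(P,.078,.1,(.568,-.042),.035)); print(rect(P,.1,.13,(.465,-.05),.035)); print(rect(P,.06,.085,(.561,.122),.085))
for y in np.arange(-.2,.3,.05):
    print(round(y,2),[ (round(x,2),round(float(np.nanmax(np.r_[0,P[(abs(P[...,0]-x)<.02)&(abs(P[...,1]-y)<.025)][:,2]])),2)) for x in np.arange(.4,.86,.04)])
for yaw in (-3,-.0,.2,.2+np.pi,3.1):
    q=solver.inverse_kinematics([.57,-.04,.2],down(yaw)); print(yaw,None if q is None else q.round(2))
print(viewer.camera_info("wrist"))
E
```

```text
(((570.7496948242188, -43.561527252197266), (34.19906997680664, 24.39362144470215), 70.37216186523438), 166, array([ 0.5695047 , -0.04439315,  0.0890525 ]))
(((467.479736328125, -51.883480072021484), (32.36139678955078, 45.268409729003906), 9.532123565673828), 319, array([ 0.46736566, -0.05225398,  0.11863457]))
(((560.0054931640625, 119.24793243408203), (79.10010528564453, 110.88115692138672), 16.722789764404297), 1404, array([0.55603178, 0.1236299 , 0.06706208]))
-0.2 [(np.float64(0.4), 0.01), (np.float64(0.44), 0.07), (np.float64(0.48), 0.08), (np.float64(0.52), 0.08), (np.float64(0.56), 0.07), (np.float64(0.6), 0.0), (np.float64(0.64), 0.08), (np.float64(0.68), 0.2), (np.float64(0.72), 0.29), (np.float64(0.76), 0.29), (np.float64(0.8), 0.29), (np.float64(0.84), 0.29)]
-0.15 [(np.float64(0.4), 0.01), (np.float64(0.44), 0.07), (np.float64(0.48), 0.07), (np.float64(0.52), 0.07), (np.float64(0.56), 0.0), (np.float64(0.6), 0.0), (np.float64(0.64), 0.0), (np.float64(0.68), 0.2), (np.float64(0.72), 0.2), (np.float64(0.76), 0.26), (np.float64(0.8), 0.27), (np.float64(0.84), 0.25)]
-0.1 [
[... 2560 characters left out ...]
27  0.99  0.26]
0.2 [-0.46  0.38  0.6   1.85 -0.26  0.99  0.45]
3.3415926535897933 [-0.9   0.73  1.35  1.87 -0.77  1.21 -2.23]
3.1 [-0.9   0.73  1.35  1.87 -0.77  1.21 -2.47]
{'intrinsics': array([[270.3730216 ,   0.        , 253.67649498],
       [  0.        , 270.3730216 , 191.94501569],
       [  0.        ,   0.        ,   1.        ]]), 'T_tool_cam': array([[ 2.34286169e-04,  9.59608743e-01,  2.81337884e-01,
         7.86945405e-02],
       [ 9.99999973e-01, -2.24237390e-04, -6.79112298e-05,
         8.91214182e-04],
       [-2.08173693e-06,  2.81337892e-01, -9.59608770e-01,
        -1.70675578e-01],
       [ 0.00000000e+00,  0.00000000e+00,  0.00000000e+00,
         1.00000000e+00]])}
```

Run:
```python
from h import *
i=viewer.camera_info("top");P=cloud(np.load("pics/top_d.npy"),i["intrinsics"],i["eye"],i["rotation"])
i=viewer.camera_info("side");S=cloud(np.load("pics/side_d.npy"),i["intrinsics"],i["eye"],i["rotation"])
A=np.vstack([P.reshape(-1,3),S.reshape(-1,3)]);A=A[(A[:,0]>.5)&(A[:,0]<.8)]
for y in np.arange(-.16,.2,.02):
    B=A[abs(A[:,1]-y)<.012]
    print(round(y,2),[(z,round(B[B[:,2]>z][:,0].min(),3)) if (B[:,2]>z).any() else None for z in (.1,.12,.14,.16,.18)])
c=np.array([.571,-.0436])
for nm,c,a in(("bat",c,-20),("dock",np.array([.566,.102]),16.7)):
    u=np.array([np.cos(np.radians(a)),np.sin(np.radians(a))]);v=np.array([-u[1],u[0]])
    print(nm,[(c+.0945*u+s*.0375*v).round(3).tolist() for s in(-1,1)])
```

```text
-0.16 [(0.1, np.float64(0.665)), (0.12, np.float64(0.67)), (0.14, np.float64(0.673)), (0.16, np.float64(0.676)), (0.18, np.float64(0.679))]
-0.14 [(0.1, np.float64(0.663)), (0.12, np.float64(0.666)), (0.14, np.float64(0.671)), (0.16, np.float64(0.674)), (0.18, np.float64(0.677))]
-0.12 [(0.1, np.float64(0.662)), (0.12, np.float64(0.666)), (0.14, np.float64(0.668)), (0.16, np.float64(0.671)), (0.18, np.float64(0.674))]
-0.1 [(0.1, np.float64(0.661)), (0.12, np.float64(0.664)), (0.14, np.float64(0.666)), (0.16, np.float64(0.668)), (0.18, np.float64(0.671))]
-0.08 [(0.1, np.float64(0.661)), (0.12, np.float64(0.662)), (0.14, np.float64(0.663)), (0.16, np.float64(0.666)), (0.18, np.float64(0.669))]
-0.06 [(0.1, np.float64(0.66)), (0.12, np.float64(0.661)), (0.14, np.float64(0.662)), (0.16, np.float64(0.664)), (0.18, np.float64(0.667))]
-0.04 [(0.1, np.float64(0.659)), (0.12, np.float64(0.66)), (0.14, np.float64(0.661)), (0.16, np.float64(0.663)), (0.18, np.float64(0.665))]
-0.02 [(0.1, np.float64(0.658)), (0.12, np.float64(0.659)), (0.14, np.float64(0.659)), (0.16, np.float64(0.661)), (0.
[... 400 characters left out ...]
oat64(0.657)), (0.18, np.float64(0.66))]
0.06 [(0.1, np.float64(0.655)), (0.12, np.float64(0.655)), (0.14, np.float64(0.657)), (0.16, np.float64(0.657)), (0.18, np.float64(0.661))]
0.08 [(0.1, np.float64(0.675)), (0.12, np.float64(0.676)), (0.14, np.float64(0.676)), (0.16, np.float64(0.676)), (0.18, np.float64(0.677))]
0.1 [(0.1, np.float64(0.675)), (0.12, np.float64(0.685)), (0.14, np.float64(0.701)), (0.16, np.float64(0.745)), (0.18, np.float64(0.794))]
0.12 [(0.1, np.float64(0.751)), None, None, None, None]
0.14 [None, None, None, None, None]
0.16 [None, None, None, None, None]
0.18 [None, None, None, None, None]
bat [[0.647, -0.111], [0.673, -0.041]]
dock [[0.667, 0.093], [0.646, 0.165]]
```

Run:
```python
from h import *
D=np.radians
for p,y in(([.56,.10,.26],-73.3),([.57,-.044,.26],-110),([.57,-.044,.06],-110),([.56,.1,.09],-73.3),([.56,.10,.26],106.7)):
    q=solver.inverse_kinematics(p,down(D(y))); print(None if q is None else q.round(2))
env.reach([.55,.10,.26],down(D(-73.3)))
p,d,P=wrist(); cv2.imwrite("pics/w1.png",p[...,::-1]); np.save("pics/w1.npy",P)
print(rect(P,.06,.07,(.56,.12),.075),[ (r["at"],r["score"]) for r in tip_of("wrist","mouth_a")])
env.movel([.562,-.044,.22],down(D(-110)),rate=.2)
p,d,P=wrist(); cv2.imwrite("pics/w2.png",p[...,::-1]); np.save("pics/w2.npy",P)
print(rect(P,.08,.1,(.57,-.044),.035),[ (r["at"],r["score"]) for r in tip_of("wrist","battery")])
s=env.sense();print(s["t"],s["ee_pos"],s["joint_positions"].round(2))
cv2.imwrite("pics/w12.png",np.hstack([cv2.imread("pics/w1.png"),cv2.imread("pics/w2.png")])[:, :].copy() if 0 else cv2.resize(np.hstack([cv2.imread("pics/w1.png"),cv2.imread("pics/w2.png")]),(800,300)))
```

```text
[-0.77  0.32  0.67  1.79 -0.22  1.11 -1.31]
[-0.71  0.39  0.94  1.79 -0.34  1.13 -1.57]
[-0.52  0.64  0.71  1.94 -0.59  0.78 -1.39]
[-0.69  0.54  0.59  1.93 -0.42  0.79 -1.15]
[-0.4   0.28  0.2   1.77 -0.06  1.1   1.69]
(((561.5087890625, 121.33211517333984), (77.69149017333984, 109.91984558105469), 16.590463638305664), 3551, array([0.56109802, 0.13138103, 0.06844005])) [([0.5628, 0.1049, 0.0705], 0.9), ([0.5041, -0.2273, 0.0698], 0.78)]
(((572.7401733398438, -41.535133361816406), (33.402793884277344, 23.339229583740234), 70.05399322509766), 635, array([ 0.57372684, -0.04188999,  0.09038042])) [([0.4433, 0.0577, 0.0008], 0.78), ([0.4303, 0.1643, 0.0006], 0.65), ([0.5718, -0.041, -0.0016], 0.61), ([0.4677, -0.0488, -0.0021], 0.6)]
4.025 [ 0.56231093 -0.04225996  0.22019939] [-0.63  0.39  0.83  1.85 -0.33  1.04 -1.59]
```

View pics/w12.png

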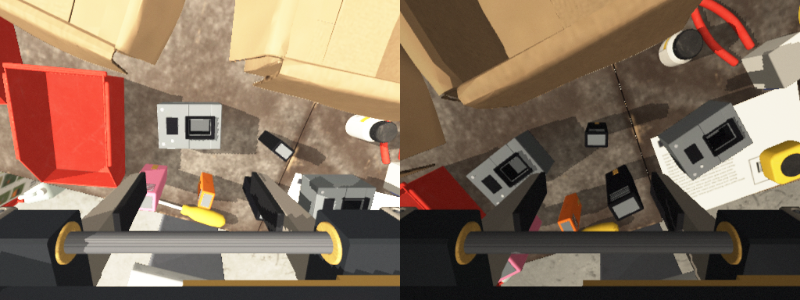

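Run:
```python
from h import *
D=np.radians
print(rect(np.load("pics/w1.npy"),.0715,.08,(.566,.104),.04))
env.pause(.3)
p,d,P=wrist(); r=rect(P,.08,.1,(.572,-.042),.035); print(r)
c=np.array(r[0][0])/1000; a=r[0][2]; a=a if r[0][1][0]>r[0][1][1] else a-90
print(c,a)
O=down(D(a-180))
env.movel([*c,.14],O,rate=.15)
p,d,P=wrist(); cv2.imwrite("pics/w3.png",p[...,::-1]); print(rect(P,.08,.1,(.572,-.042),.035))
s=env.sense();print(s["t"],s["ee_pos"],s["joint_positions"].round(2))
```

```text
(((566.6298828125, 103.91390991210938), (39.391883850097656, 50.08500289916992), 16.733966827392578), 362, array([0.56600015, 0.10382902, 0.07370481]))
(((572.3804931640625, -41.34789276123047), (33.39055633544922, 24.56491470336914), 69.56641387939453), 634, array([ 0.57367088, -0.04251199,  0.09041425]))
[ 0.57238049 -0.04134789] 69.56641387939453
(((572.43896484375, -42.09302520751953), (33.611812591552734, 24.37485122680664), 69.1348648071289), 1115, array([ 0.57385495, -0.04240596,  0.09043205]))
5.1167 [ 0.57299633 -0.0417294   0.14091645] [-0.56  0.51  0.76  1.89 -0.44  0.91 -1.52]
```

View pics/w3.png

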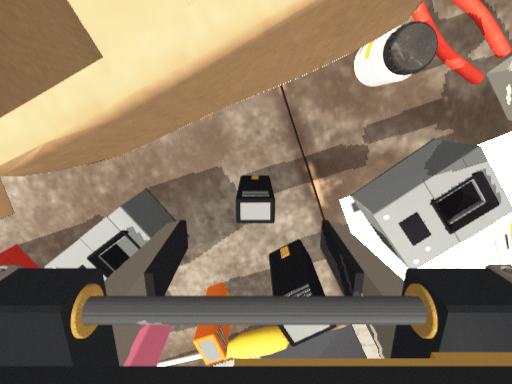

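Run:
```python
from h import *
D=np.radians
O=down(D(69.3-180)); c=[.5724,-.0419]
env.movel([*c,.061],O,rate=.12)
effector.grasp(25)
s=env.sense();print(s["t"],s["ee_pos"],s["gripper_width"],s["grasp_force"],s["wrist_force"])
env.movel([*c,.19],rate=.15)
env.movel([.5666,.1039,.19],down(D(16.65-90)),rate=.15)
env.pause(.3)
p,d,P=wrist(); cv2.imwrite("pics/w4.png",p[...,::-1]); np.save("pics/w4.npy",P)
s=env.sense();print(s["t"],s["ee_pos"],s["gripper_width"],s["wrist_force"],s["joint_positions"].round(2))
print(rect(P,.19,.24,(.566,.104),.04))
```

```text
6.8333 [ 0.57237153 -0.04198383  0.06095676] 0.03402230112610557 24.948914051055908 [ 0.31640944 -0.88707075 -0.347288  ]
9.3167 [0.56663745 0.10348237 0.19002604] 0.0341267397426921 [-0.87214613  0.54293424 -1.69741829] [-0.73  0.41  0.62  1.84 -0.29  0.98 -1.26]
(((567.0809326171875, 103.52936553955078), (24.7360897064209, 65.8648681640625), 16.729951858520508), 5139, array([0.57250872, 0.10489882, 0.21956031]))
```

View pics/w4.png

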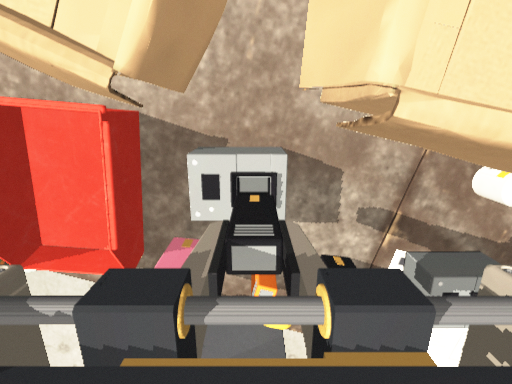

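Run:
```python
from h import *
O=down(np.radians(16.65-90)); c=np.array([.5666,.1039])
s=env.sense(); f0=s["wrist_force"]
env.movel([*c,.146],O,rate=.08)
z=.146
while z>.079:
    z-=.003; env.movel([*c,z],O,rate=.04)
    s=env.sense(); f=s["wrist_force"]-f0
    print(round(s["t"],2),round(z,4),s["ee_pos"].round(4),f.round(2))
    if f[2]>2: break
```

```text
10.27 0.143 [0.5667 0.1039 0.1432] [ 0.92 -0.38  0.22]
10.52 0.14 [0.5665 0.1039 0.1399] [ 1.13 -0.44  0.49]
10.77 0.137 [0.5664 0.1039 0.1368] [ 1.62 -0.58  0.98]
11.02 0.134 [0.5665 0.1039 0.1338] [ 0.65 -1.06 -0.05]
11.27 0.131 [0.5664 0.1039 0.1308] [ 0.6  -0.3   0.93]
11.52 0.128 [0.5665 0.1039 0.1278] [ 0.68 -1.01  0.82]
11.77 0.125 [0.5664 0.1039 0.1248] [-0.15 -0.13  0.38]
12.02 0.122 [0.5664 0.1039 0.1218] [ 0.61  0.   -0.08]
12.27 0.119 [0.5664 0.1039 0.1188] [ 0.45 -1.17 -0.22]
12.52 0.116 [0.5665 0.1039 0.1158] [ 1.05  0.02 -0.2 ]
12.77 0.113 [0.5664 0.1039 0.1128] [ 0.61 -0.64  0.22]
13.02 0.11 [0.5665 0.1039 0.1098] [ 0.83 -0.48  0.04]
13.27 0.107 [0.5664 0.1039 0.1068] [ 0.89 -1.14 -0.25]
13.52 0.104 [0.5664 0.1039 0.1038] [ 0.63 -0.57  0.07]
13.77 0.101 [0.5664 0.1039 0.1008] [ 1.18  0.31 -0.16]
14.02 0.098 [0.5668 0.1039 0.0981] [ 1.21 -0.94  0.61]
14.27 0.095 [0.5669 0.1038 0.0952] [ 1.06 -1.44  3.74]
```

Run:
```python
from h import *
O=down(np.radians(16.65-90)); c=np.array([.5666,.1039])
effector.release(); env.pause(.5)
env.movel([*c,.20],O,rate=.12)
env.pause(.5)
p,d,P=wrist(); cv2.imwrite("pics/w5.png",p[...,::-1])
print(rect(P,.09,.15,(.5666,.1039),.025))
effector.grasp(10)
s=env.sense();print(s["t"],s["ee_pos"],s["gripper_width"],s["wrist_force"])
```

```text
(((567.6006469726562, 103.73971557617188), (23.7745418548584, 33.84364700317383), 16.945758819580078), 1135, array([0.57186088, 0.1046824 , 0.12721995]))
18.6417 [0.5665932  0.10394736 0.19998396] 0.00053850883737811 [-0.77571284 -0.29001243  0.39533826]
```

View pics/w5.png

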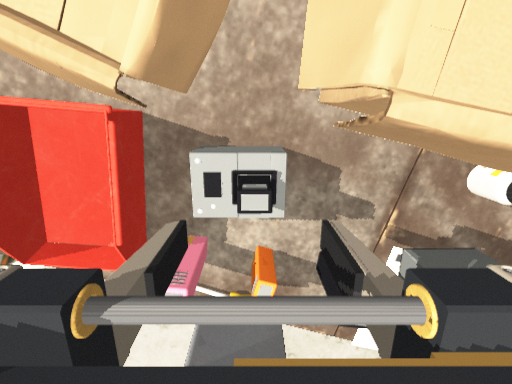

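```bash
cat > push.py <<'E'
from h import *
O=down(np.radians(16.65-90)); c=np.array([.5674,.1038])
env.movel([*c,.131],O,rate=.12); env.pause(.3)
f0=env.sense()["wrist_force"][2]; z=.131; L=[]
while z>.088:
    z-=.002 if z>.109 and (not L or L[-1][1]<6) else .0005
    env.movel([*c,z],O,rate=.012)
    s=env.sense(); L.append((round(s["ee_pos"][2],4),round(s["wrist_force"][2]-f0,1)))
    if L[-1][1]>10.5: break
print(L)
env.movel([*c,z+.014],O,rate=.02); env.pause(.6)
print(env.sense()["wrist_force"][2]-f0)
env.movel([*c,.20],O,rate=.12); env.pause(.3)
p,d,P=wrist(); cv2.imwrite("pics/w6.png",p[...,::-1])
print(rect(P,.085,.15,(.5666,.1039),.025)); print(env.sense()["t"])
E
python3 push.py
```

```text
[(np.float64(0.1289), np.float64(0.1)), (np.float64(0.1271), np.float64(1.4)), (np.float64(0.125), np.float64(2.2)), (np.float64(0.123), np.float64(2.6)), (np.float64(0.121), np.float64(3.1)), (np.float64(0.119), np.float64(3.5)), (np.float64(0.1169), np.float64(3.7)), (np.float64(0.115), np.float64(4.0)), (np.float64(0.1131), np.float64(3.7)), (np.float64(0.1111), np.float64(5.4)), (np.float64(0.1092), np.float64(5.0)), (np.float64(0.1087), np.float64(6.2)), (np.float64(0.1082), np.float64(5.5)), (np.float64(0.1077), np.float64(5.1)), (np.float64(0.1073), np.float64(6.4)), (np.float64(0.1068), np.float64(5.2)), (np.float64(0.1063), np.float64(5.4)), (np.float64(0.1058), np.float64(5.4)), (np.float64(0.1053), np.float64(6.3)), (np.float64(0.1048), np.float64(6.0)), (np.float64(0.1044), np.float64(5.6)), (np.float64(0.1039), np.float64(6.5)), (np.float64(0.1034), np.float64(6.8)), (np.float64(0.1032), np.float64(8.4)), (np.float64(0.103), np.float64(10.6))]
-0.4276623328285114
(((567.27587890625, 104.130126953125), (24.4603271484375, 33.59415054321289), 17.081363677978516), 941, array([0.57012802, 0.1047553 , 0.11103823]))
29.3
```

```bash
python3 -c "
from station import *
print(workorder.finish_job())"
```

```text
the job is handed in; nothing more can be done
None
```

The battery first stood high on the left dock's raised carriage (top at 127 mm). One gentle push to about 10.6 N at the end stop then clicked it, and it stays locked low with its top at 111 mm; the job is handed in at about 29 s, though I gripped it across its 34 mm rather than the 24 mm to clear the cardboard box.

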